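Click the column selector on by four and start the run

ROBOT

A 6-joint arm with a two-finger parallel gripper is mounted at the origin on the work surface. World frame = base frame: x ahead of the robot, y to its left, z up, the work surface at z = 0. Lengths are in m, angles in degrees, forces in N, time in s.
With the tool pointing down it reaches from about 0.25 to 0.725 m from the base axis. Payload 9.7 kg.
Tool frame: the origin (TCP) lies midway between the tips of the shut fingers; the grasp point (between the pads) lies 19 mm behind it (bot.pinch_z is the distance from the TCP to the grasp point, in m); z points along the fingers, y is the direction in which the jaws open and shut (so a half turn about z gives the same grasp; the last joint's range is limited). The gripper opens to 85 mm and grips with 20 to 120 N. Pads are 22 mm wide; open, the fingers measure 114 mm over their backs; the gripper's body (76 mm by 85 mm) begins 54 mm behind the grasp point. The pads swing forward as they close: fully open they stand 13 mm farther back than shut.
Start: joints at [70.302, 4.979, 10.078, 95.1, 0, 90], TCP at [0.185, 0.518, 0.231] pointing down, gripper open.
Joint ranges: [-179.16, 179.16], [-48.56, 103.87], [-65.8, 70.77], [-126.05, 130.52], [-82.76, 87.17], [-180, 180]. Speed limits (degrees/s): [127.2, 127.2, 147.25, 180, 180, 180].

INTERFACE

Orientations are given as [roll, pitch, yaw] about the fixed x, y, z axes, in that order (R = Rz(yaw) Ry(pitch) Rx(roll)).
In Python, from workcell import bot, imaging gives the robot as it stands.
- The arm moves only by the tool servo_tool, never from a script. Its argument "moves" is a list that holds one entry, the list of rows, each a list of 7 numbers: the turn, a rotation vector about the tool's x, y, z in rad, then the shift along the tool's x, y, z in cm, then the finger opening in cm, from 0 to 8.54. A call has 1 to 12 rows; each row shifts and turns the pose as measured when the row begins, along the tool's axes as they then stand; what a row does not reach is not made up. A row lasts 1/12 s, in which the tool goes at most 41.7 mm and 7.16 degrees, less where a joint would pass 70% of its speed; a pose out of reach is approached as far as the arm can. A call is refused whole if a number of a shift passes 4.17 or a number of a turn 0.125, either way. A call with a gripper value outside its range is refused whole. The fingers move at their own pace and stop on an object; "force" is the grip in N (left out, the last holds). Time passes only in rows, so rows that do not move let the fingers close. It gives the time, the measured TCP pose, the force and the opening at its end, in the units of the state.
- bot.get_obs(): the state, without advancing time (a new reading comes with each control period).
- imaging.camera(name): name is "scene" or "top" or "wrist"; returns the picture (420x560x3 uint8, blue, green, red); there is no depth.
- imaging.calibration(name): a dict with "fx", "fy", "cx", "cy" (pixels), "camera_from_world" (4x4, takes a point from world to camera coordinates). Camera axes: x right, y down, z forward; pixel columns grow to the right and rows downward; lengths in m; the calibration is good to about 2 mm. A picture is of the moment at which its call begins: read the wrist's pose just before it. calibration takes no time and is no camera call; for the wrist camera it gives the pose at the moment of the call.
- bot.job_done(): hands the job in, once; it reports no verdict.
The state is a dict: "time": time; "q": joint angles; "qd": joint speeds; "joint_efforts": joint torques, N m; "ee_pos": TCP position; "tcp_rot": TCP orientation; "wrist_force": force on the tool from outside, world axes, zero at the start; "torque": the same for the moment, N m; "opening": finger opening in m.
Only numpy, scipy, OpenCV 4.12 (cv2) and the standard library are available. Lean on these libraries where they do the work, as an engineer would, in place of code of your own. Each camera call takes 0.05 s, during which the arm holds its last target.

TASK

Using a fingertip only, without pinching it, push the pointer of the black column selector dial round clockwise (seen from above) by exactly four clicks from where it now stands, then press the green start button fully down and let it go. Leave the vial, the canister and the bottle where they stand, and finish clear of everything.

Things in the scene. Friction and masses are not known exactly. Their poses are not given: they have to be found in the camera images.
- unit: White box-shaped column selector unit, fixed to the bench, 200 (x) x 310 (y) x 80 mm high, black band on its front (-x) face, two steel columns along its rear (they reach 22 mm beyond it). Origin: centre of its underside; z up; it may be turned about z. All controls are on its flat top, 80 mm above the bench. White marks on the grey ring round the dial show its 16 click positions.
- dial_axis (a point): Point on the dial's upright axis, 23 mm above the unit's top, half-way up the pointer bar. The dial is a black disc 104 mm across, 8 mm thick, with a round hub 34 mm across and one pointer bar running outwards from it: 16 mm wide, metal-grey, upright sides, outer end 62 mm from the axis, a red line on top. Bar and hub stand from 8 to 38 mm above the unit's top.
- pointer_end (a point): Middle of the outer end face of the pointer bar, 62 mm from the dial axis and at the same height as dial_axis: the direction from dial_axis to this point is where the pointer points.
- selector (a joint): Dial angle in rad, growing clockwise seen from above. Clicks lie every 22.5 degrees, at 0, 0.3927, 0.7854 and so on; it starts at rest in one of the first four. Stops: just before 0 and past the tenth click. At 0 the pointer is 157.5 degrees counter-clockwise of the unit's +x. About 4 N on the bar 45 mm from the axis takes it to the crest half-way; past it the dial springs on by itself, ahead of the finger.
- start_top (a point): Centre of the top of the round green push button (30 mm across) in its black housing, on the unit's top to the right of the dial. It is pressed straight down.
- start (a joint): Travel of the green button in m: 0 up, 0.006 fully down; a spring returns it, about 5 N holds it fully down.
- vial_mid (a point): Centre of a loose small glass vial with a red cap, 32 mm across, 45 mm tall, standing on the unit's top behind the button; to be left alone.
- canister_mid (a point): Point on the axis, 55 mm up, of a loose steel canister, 82 mm across, 114 mm tall, standing on the bench to the left of the unit; to be left alone.
- flask_mid (a point): Centre of a loose glass bottle with a blue cap, 70 mm across, 140 mm tall, standing on the bench to the right of the unit; to be left alone.

How it is judged (in metres and radians):
On the way, in this order (a step that is already met when the one before it is completed fails the run):
1. the dial rests four clicks clockwise of its start (distance of pointer_end from where it was at the start of the episode between 0.083 and 0.0921 m and velocity of joint selector between -0.1 and 0.1 rad/s), for 0.3 s.
2. the green start button is pressed down (value of joint start above 0.0045 m), for 0.05 s.
At the end, for the whole second after the job is handed in: the dial rests in the fourth detent clockwise from its start (90 degrees, within 6), after that the button was pressed at least 4.5 mm and is up again, and the vial, canister and bottle are within 15 mm of where they were (all of step 1 and value of joint start below 0.0015 m and distance of each of vial_mid, canister_mid, flask_mid from where it was at the start of the episode below 0.015 m); the robot touches nothing.
It fails at once if the start button is pressed while the dial is not four clicks on (value of joint start above 0.003 m and not (distance of pointer_end from where it was at the start of the episode between 0.083 and 0.0921 m)).
It fails at once if the pointer bar is pinched (pressed on both its sides at once) (contact force between each of selector_c1, selector_c2 and the fingers above 1.5 N).
It fails at once if the red-capped vial is lifted, tipped or shifted (distance of vial_mid from where it was at the start of the episode above 0.015 m or angle between vial_mid's own z axis and vertical above 0.35 rad).
It fails at once if the steel canister is lifted, tipped or shifted (distance of canister_mid from where it was at the start of the episode above 0.015 m or angle between canister_mid's own z axis and vertical above 0.35 rad).
It fails at once if the blue-capped bottle is lifted, tipped or shifted (distance of flask_mid from where it was at the start of the episode above 0.015 m or angle between flask_mid's own z axis and vertical above 0.35 rad).
It also fails if it takes over 59 s, if anything falls off the work surface, if the arm or the gripper's body presses on something with over 40 N, if the wrist force passes 120 N, or if a joint passes its speed limit or range.

## Working session

There is one attempt and no reset: what is moved stays moved. The work goes in short steps, Python scripts to look and compute and a tool call to move; the robot and the scene stay as the last step left them, time stands still between calls to the robot, and variables do not carry over. Pictures are saved under pics/ and viewed, and the job is handed in when it is done.

Besides the shell and the picture viewer there is one more tool, called after ">>>" as name(argument=value, ...) on one line, values as JSON. servo_tool: Moves the arm, as the interface text tells. Its arguments: {"type":"object","properties":{"moves":{"type":"array","items":{"type":"array","items":{"type":"array","items":{"type":"number"}}}},"force":{"type":"number"}},"required":["moves"]}

```bash
mkdir -p pics; ls; python3 - <<'E'
from workcell import bot, imaging
import cv2
print(bot.get_obs(), bot.pinch_z)
for n in ("scene","top","wrist"):
    cv2.imwrite(f"pics/{n}0.png", imaging.camera(n)); c=imaging.calibration(n); print(n,c)
E
```

```text
pics
{'time': 0.0, 'q': array([ 7.03006749e+01,  5.01058081e+00,  1.00345012e+01,  9.51003836e+01,
       -1.28425195e-04,  9.00008512e+01]), 'qd': array([ 0.05318864, -0.01949776,  0.00482483, -0.01510311, -0.00907007,
        0.01049497]), 'joint_efforts': array([ 3.78227842e-04, -5.20393753e+01,  4.64794672e+01,  1.65043655e-02,
       -7.70023371e-05,  1.44294978e-05]), 'ee_pos': array([0.18531736, 0.51758862, 0.23058848]), 'tcp_rot': array([-1.79923537e+02,  1.29561032e-04,  1.60299824e+02]), 'wrist_force': array([0.10213856, 0.20168489, 0.07545418]), 'torque': array([-0.03326661, -0.0073306 ,  0.01562072]), 'opening': 0.08551850669312835} 0.0187
scene {'fx': 432.82151260531026, 'fy': 432.82151260531026, 'cx': 277.91777915114784, 'cy': 207.26797119783532, 'camera_from_world': array([[ 0.29744625,  0.95471813, -0.00624703, -0.22006096],
       [ 0.49877523, -0.16096806, -0.85165284, -0.18679011],
       [-0.81409398,  0.25020508, -0.5240691 ,  1.45086397],
       [ 0.        ,  0.        ,  0.        ,  1.        ]])}
top {'fx': 402.3942240757888, 'fy': 402.3942240757888, 'cx': 278.41336605932116, 'cy': 214.36359956670415, 'camera_from_world': array([[ 0.02557646, -0.99960257, -0.01185489,  0.01745649],
       [-0.99177827, -0.02388528, -0.12571933,  0.57233747],
       [ 0.12538621,  0.01497287, -0.99199502,  0.81367239],
       [ 0.        ,  0.        ,  0.        ,  1.        ]])}
wrist {'fx': 313.5102590562717, 'fy': 313.5102590562717, 'cx': 275.44175148567206, 'cy': 204.87092045619826, 'camera_from_world': array([[ 0.33719939,  0.94143239, -0.0012744 , -0.54960315],
       [ 0.89228774, -0.31916466,  0.3193063 , -0.04146278],
       [ 0.30019855, -0.10880702, -0.94765071,  0.38064152],
       [ 0.        ,  0.        ,  0.        ,  1.        ]])}
```

View pics/scene0.png

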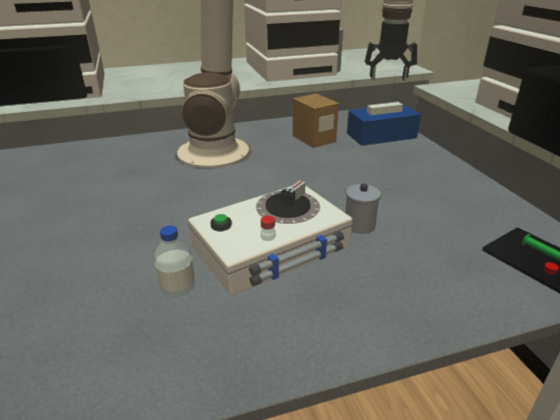

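View pics/top0.png

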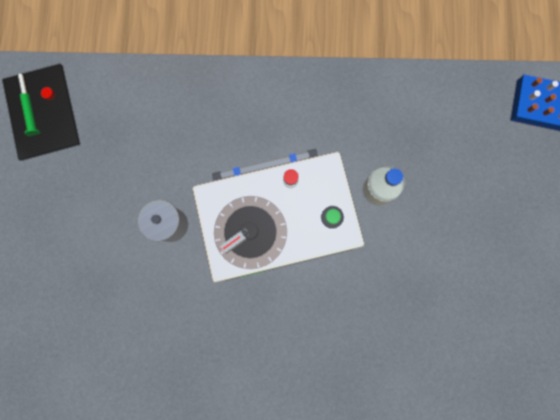

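View pics/wrist0.png

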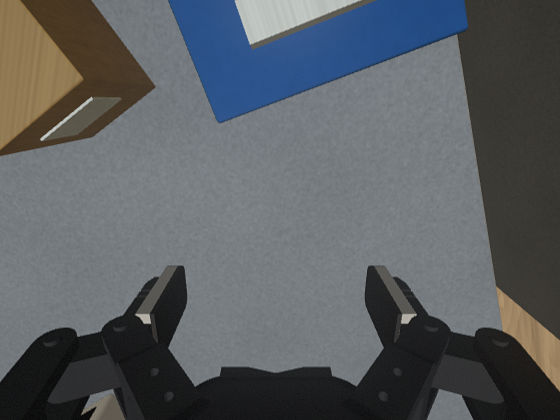

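The top view shows the dial at about (250,232) with its pointer aimed at (221,247). The button is at (332,217), the vial at (291,178), the canister at (159,220) and the bottle at (386,185). Next I measure these.

```bash
cat > h.py <<'E'
from workcell import bot, imaging
import cv2, numpy as np
def ray(cal,uv,z):
    M=cal["camera_from_world"];R=M[:3,:3];t=M[:3,3];c=-R.T@t
    d=R.T@np.array([(uv[0]-cal["cx"])/cal["fx"],(uv[1]-cal["cy"])/cal["fy"],1.])
    return c+d*(z-c[2])/d[2]
def proj(cal,p):
    M=cal["camera_from_world"];q=M[:3,:3]@np.array(p)+M[:3,3]
    return np.array([cal["fx"]*q[0]/q[2]+cal["cx"],cal["fy"]*q[1]/q[2]+cal["cy"]])
def comps(mask,amin=15):
    n,l,s,c=cv2.connectedComponentsWithStats(mask.astype(np.uint8)*255)
    return [(s[i,4],c[i].round(1),s[i,:4]) for i in range(1,n) if s[i,4]>=amin]
E
python3 - <<'E'
from h import *
for n in("top","scene"):
    im=cv2.imread(f"pics/{n}0.png");cal=imaging.calibration(n)
    hsv=cv2.cvtColor(im,cv2.COLOR_BGR2HSV);H,S,V=cv2.split(hsv)
    g=(H>50)&(H<75)&(S>150); r=((H<8)|(H>172))&(S>110); b=(H>105)&(H<125)&(S>150)&(V>80)
    print(n); 
    for nm,m,z in(("green",g,.094),("red",r,.125),("blue",b,.13)):
        for a,c,s in comps(m,8):
            if 130<c[0]<420 and 140<c[1]<300: print(nm,a,c,s,ray(cal,c,z).round(4))
    w=(S<45)&(V>185)
    if n=="top":
        cnt=max(cv2.findContours(w.astype(np.uint8),0,1)[0],key=cv2.contourArea)
        rect=cv2.minAreaRect(cnt)
        P=np.array([ray(cal,p,.08) for p in cv2.boxPoints(rect)]);print(rect,P.round(4),np.linalg.norm(np.diff(P,axis=0),axis=1))
        print("ctr",P.mean(0))
        d=(V<70)&(np.hypot(*(np.indices(V.shape)-np.array([232,250])[:,None,None]))<40)
        cc=max(cv2.findContours(d.astype(np.uint8),0,1)[0],key=cv2.contourArea);print("dial",cv2.fitEllipse(cc))
        ring=cv2.resize(im[185:285,200:300],(800,800),interpolation=cv2.INTER_CUBIC)[:,:]
        cv2.imwrite("pics/dial0.png",cv2.resize(ring,(600,600)))
E
```

```text
top
red 163 [290.5 176.5] [284 170  14  14] [0.634  0.0091 0.125 ]
red 21 [231.3 242.2] [224 237  15  11] [0.5058 0.1173 0.125 ]
blue 27 [292.4 157.4] [290 155   6   6] [0.6702 0.0063 0.13  ]
blue 27 [236.2 170.4] [234 168   5   6] [0.6424 0.1128 0.13  ]
blue 188 [394.  176.3] [387 169  16  16] [ 0.6378 -0.1867  0.13  ]
((276.94317626953125, 215.95315551757812), (97.83290100097656, 154.995361328125), 76.37300109863281) [[ 0.6184  0.2113  0.08  ]
 [ 0.7012 -0.0927  0.08  ]
 [ 0.5087 -0.1394  0.08  ]
 [ 0.4297  0.1558  0.08  ]] [0.3150824  0.19809635 0.30557885]
ctr [0.56451876 0.03372661 0.08      ]Traceback (most recent call last):
  File "<stdin>", line 17, in <module>
ValueError: max() iterable argument is empty
```

```bash
python3 - <<'E'
from h import *
n="top"
im=cv2.imread("pics/top0.png");cal=imaging.calibration(n)
hsv=cv2.cvtColor(im,cv2.COLOR_BGR2HSV);H,S,V=cv2.split(hsv)
print(V[232,245:290:3],V[245:275:2,250], V[210:240,332])
yy,xx=np.indices(V.shape)
near=np.hypot(yy-232,xx-250)<45
# ring outer boundary: non-white region filled inside
nw=((V<190)&near).astype(np.uint8)
cc=max(cv2.findContours(nw,0,1)[0],key=cv2.contourArea);e=cv2.fitEllipse(cv2.convexHull(cc));print("ring",e,ray(cal,e[0],.081))
d=((V<75)&(np.hypot(yy-232,xx-250)<32)).astype(np.uint8)
cc=cv2.findContours(d,0,1)[0]
if len(cc):
    cc=max(cc,key=cv2.contourArea);e=cv2.fitEllipse(cv2.convexHull(cc));print("dial",e,ray(cal,e[0],.088))
r=((H<8)|(H>172))&(S>90)&near
ys,xs=np.nonzero(r);P=np.array([ray(cal,(x,y),.118) for x,y in zip(xs,ys)])
l=cv2.fitLine(P[:,:2].astype(np.float32),2,0,.01,.01).ravel();print("redline",l,len(xs),np.degrees(np.arctan2(l[1],l[0])))
for s in(-.03,.03): print(P[:,:2].min(0),P[:,:2].max(0))
bh=((V<75)&(np.hypot(yy-216,xx-332)<18)).astype(np.uint8)
cc=cv2.findContours(bh,0,1)[0]
if len(cc):
    cc=max(cc,key=cv2.contourArea);print("housing",cv2.minEnclosingCircle(cc))
g=((H>50)&(H<80)&(S>120));print(comps(g))
cv2.imwrite("pics/dial0.png",cv2.resize(im[150:290,185:375],None,fx=4,fy=4,interpolation=cv2.INTER_CUBIC))
im=cv2.imread("pics/scene0.png")
cv2.imwrite("pics/sc0.png",cv2.resize(im[170:300,180:390],(800,495),interpolation=cv2.INTER_CUBIC))
E
```

```text
[ 90  85  82  84  77  84  84  85  86  87  99 170 170 170 210] [ 81  81  80  80  80  79  97 158 168 168 168 168 203 224 180] [183 192 194 194 196 197 198 199 201 201 203 201 187 153 112  92  94 113
 170 224 234 234 233 233 233 233 233 233 233 233]
ring ((249.86163330078125, 232.08367919921875), (72.3304214477539, 73.04960632324219), 50.213043212890625) [0.52915718 0.08689734 0.081     ]Traceback (most recent call last):
  File "<stdin>", line 14, in <module>
cv2.error: OpenCV(4.12.0) /io/opencv/modules/imgproc/src/shapedescr.cpp:361: error: (-201:Incorrect size of input array) There should be at least 5 points to fit the ellipse in function 'fitEllipseNoDirect'
```

```bash
python3 - <<'E'
from h import *
n="top"
im=cv2.imread("pics/top0.png");cal=imaging.calibration(n)
hsv=cv2.cvtColor(im,cv2.COLOR_BGR2HSV);H,S,V=cv2.split(hsv)
yy,xx=np.indices(V.shape)
near=np.hypot(yy-232,xx-250)<45
d=((V<120)&(np.hypot(yy-232,xx-250)<32)).astype(np.uint8)
cc=max(cv2.findContours(d,0,1)[0],key=cv2.contourArea);e=cv2.fitEllipse(cv2.convexHull(cc));print("dial",e,ray(cal,e[0],.088))
r=((H<8)|(H>172))&(S>90)&near
ys,xs=np.nonzero(r);P=np.array([ray(cal,(x,y),.118) for x,y in zip(xs,ys)])
l=cv2.fitLine(P[:,:2].astype(np.float32),2,0,.01,.01).ravel();print("redline",l,len(xs),np.degrees(np.arctan2(l[1],l[0])))
print(P[:,:2].min(0),P[:,:2].max(0))
bh=((V<120)&(np.hypot(yy-216,xx-332)<18)).astype(np.uint8)
cc=max(cv2.findContours(bh,0,1)[0],key=cv2.contourArea);h=cv2.minEnclosingCircle(cc);print("housing",h,ray(cal,h[0],.085))
g=((H>50)&(H<80)&(S>120));print(comps(g))
# unit top from white hull minus sides
print([ray(cal,c,.08).round(4) for c in((341,153),(363,246))])
cv2.imwrite("pics/dial0.png",cv2.resize(im[150:290,185:375],None,fx=4,fy=4,interpolation=cv2.INTER_CUBIC))
im=cv2.imread("pics/scene0.png")
cv2.imwrite("pics/sc0.png",cv2.resize(im[170:300,180:390],(800,495),interpolation=cv2.INTER_CUBIC))
E
```

```text
dial ((249.72616577148438, 231.5655975341797), (51.57312774658203, 51.74979782104492), 52.43103790283203) [0.52961373 0.08660429 0.088     ]
redline [ 0.60935974 -0.7928939   0.5058629   0.11863679] 35 -52.456776
[0.49479782 0.10403082] [0.51634567 0.13351526]
housing ((332.0, 216.73077392578125), 10.52093505859375) [ 0.56338854 -0.07555586  0.085     ]
[(np.int32(454), array([ 28., 115.]), array([19, 93, 21, 43], dtype=int32)), (np.int32(151), array([332.8, 216. ]), array([326, 209,  14,  14], dtype=int32))]
[array([ 0.6953, -0.0933,  0.08  ]), array([ 0.5072, -0.1379,  0.08  ])]
```

View pics/dial0.png

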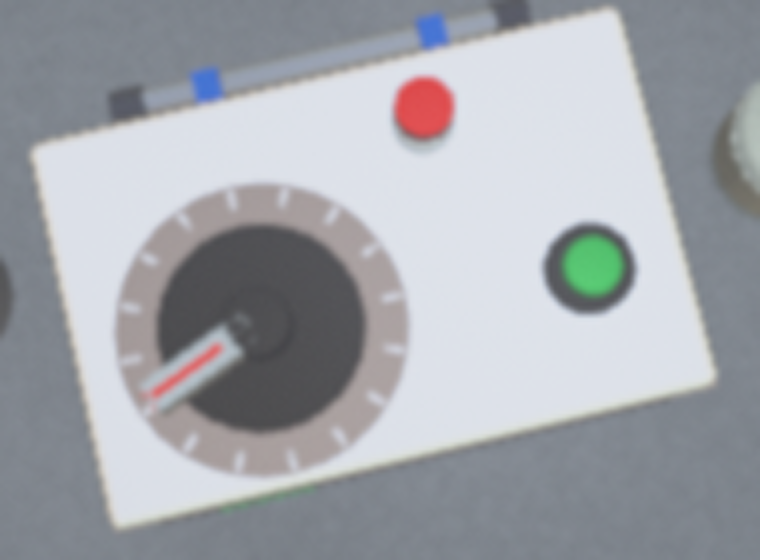

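View pics/sc0.png

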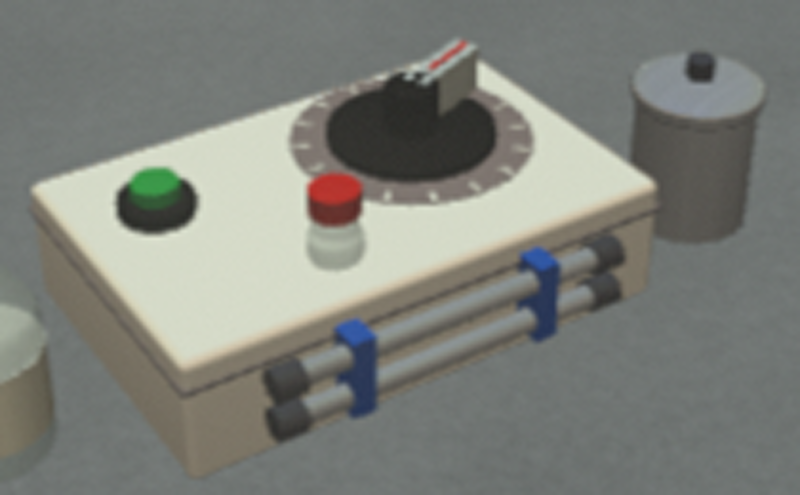

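Unit yaw is about 13.3° and the pointer is at about 126°, which is click 2, so the target is 36°. The axis is at about (0.529, 0.087). I'll start by closing the fingers and testing the wrist turn sign.

>>> servo_tool(moves=[[[0, 0, 0.1, 0, 0, 0, 0], [0, 0, 0.1, 0, 0, 0, 0]]], force=30)

```text
time: 0.32
ee_pos: [0.1852, 0.5175, 0.2301]
tcp_rot: [-179.9, 0.0, 148.7]
wrist_force: [-0.4, -0.3, 0.5]
opening: 0.0639
```

```bash
python3 - <<'E'
from h import *
o=bot.get_obs();print(o['q'].round(1),o['tcp_rot'].round(2),o['ee_pos'],o['opening'])
E
```

```text
[ 70.3   5.   10.   95.1  -0.  101.6] [-1.7987e+02  3.0000e-02  1.4868e+02] [0.18523512 0.51745743 0.23008498] 0.06394884564486669
```

```bash
cat >> h.py <<'E'
def plan(tgt,yawt,n,op=0,clip=True):
    """rows (tool axes, cm/rad) from the present pose to tgt/yaw in n even rows; also levels tilt in row 1"""
    from scipy.spatial.transform import Rotation as R
    o=bot.get_obs();p=o['ee_pos'];y=o['tcp_rot'][2]
    dy=(yawt-y+180)%360-180; d=(np.array(tgt)-p)/n
    for i in range(n):
        r=R.from_euler('xyz',[180,0,y+dy*i/n],degrees=True)
        print([0,0,round(-np.radians(dy/n),3)]+list((r.inv().apply(d)*100).round(2))+[op])
E
python3 - <<'E'
from h import *
plan((.4825,.105,.2),216,14)
E
```

```text
[0, 0, np.float64(-0.084), np.float64(-3.35), np.float64(-1.41), np.float64(0.21), 0]
[0, 0, np.float64(-0.084), np.float64(-3.22), np.float64(-1.69), np.float64(0.21), 0]
[0, 0, np.float64(-0.084), np.float64(-3.06), np.float64(-1.95), np.float64(0.21), 0]
[0, 0, np.float64(-0.084), np.float64(-2.89), np.float64(-2.2), np.float64(0.21), 0]
[0, 0, np.float64(-0.084), np.float64(-2.69), np.float64(-2.44), np.float64(0.21), 0]
[0, 0, np.float64(-0.084), np.float64(-2.48), np.float64(-2.65), np.float64(0.21), 0]
[0, 0, np.float64(-0.084), np.float64(-2.25), np.float64(-2.85), np.float64(0.21), 0]
[0, 0, np.float64(-0.084), np.float64(-2.0), np.float64(-3.03), np.float64(0.21), 0]
[0, 0, np.float64(-0.084), np.float64(-1.74), np.float64(-3.19), np.float64(0.21), 0]
[0, 0, np.float64(-0.084), np.float64(-1.47), np.float64(-3.32), np.float64(0.21), 0]
[0, 0, np.float64(-0.084), np.float64(-1.18), np.float64(-3.43), np.float64(0.21), 0]
[0, 0, np.float64(-0.084), np.float64(-0.89), np.float64(-3.52), np.float64(0.21), 0]
[0, 0, np.float64(-0.084), np.float64(-0.59), np.float64(-3.58), np.float64(0.21), 0]
[0, 0, np.float64(-0.084), np.float64(-0.29), np.float64(-3.62), np.float64(0.21), 0]
```

>>> servo_tool(moves=[[[0, 0, -0.084, -3.35, -1.4, 0.2, 0], [0, 0, -0.084, -3.2, -1.7, 0.2, 0], [0, 0, -0.084, -3.05, -1.95, 0.2, 0], [0, 0, -0.084, -2.9, -2.2, 0.2, 0], [0, 0, -0.084, -2.7, -2.45, 0.2, 0], [0, 0, -0.084, -2.5, -2.65, 0.2, 0], [0, 0, -0.084, -2.25, -2.85, 0.2, 0], [0, 0, -0.084, -2.0, -3.0, 0.2, 0], [0, 0, -0.084, -1.75, -3.2, 0.2, 0], [0, 0, -0.084, -1.45, -3.3, 0.2, 0], [0, 0, -0.084, -1.2, -3.4, 0.2, 0]]])

```text
time: 1.23
ee_pos: [0.4228, 0.184, 0.2038]
tcp_rot: [-179.8, -0.3, -156.5]
wrist_force: [0.5, 1.4, -0.3]
opening: -0.0001
```

```bash
python3 - <<'E'
from h import *
o=bot.get_obs();print(o['tcp_rot'].round(2),o['ee_pos'],o['opening'])
plan((.4825,.105,.19),216,5)
E
```

```text
[-179.83   -0.28 -156.55] [0.42277602 0.18400563 0.20383835] -0.00010650786094968809
[0, 0, np.float64(-0.044), np.float64(-0.47), np.float64(-1.92), np.float64(0.28), 0]
[0, 0, np.float64(-0.044), np.float64(-0.38), np.float64(-1.94), np.float64(0.28), 0]
[0, 0, np.float64(-0.044), np.float64(-0.3), np.float64(-1.96), np.float64(0.28), 0]
[0, 0, np.float64(-0.044), np.float64(-0.21), np.float64(-1.97), np.float64(0.28), 0]
[0, 0, np.float64(-0.044), np.float64(-0.12), np.float64(-1.98), np.float64(0.28), 0]
```

>>> servo_tool(moves=[[[0, 0, -0.044, -0.5, -1.9, 0.3, 0], [0, 0, -0.044, -0.4, -1.95, 0.3, 0], [0, 0, -0.044, -0.3, -1.95, 0.3, 0], [0, 0, -0.044, -0.2, -1.95, 0.3, 0], [0, 0, -0.044, -0.1, -2.0, 0.3, 0], [0, 0, 0, 0, 0, 0, 0]]])

```text
time: 1.73
ee_pos: [0.4878, 0.0948, 0.1865]
tcp_rot: [-179.9, -0.4, -143.4]
wrist_force: [-0.5, -0.2, 0.6]
opening: 0.0
```

```bash
python3 - <<'E'
from h import *
o=bot.get_obs();print(o['tcp_rot'].round(2),o['ee_pos'],o['wrist_force'])
im=imaging.camera('wrist');cv2.imwrite('pics/w1.png',im)
cal=imaging.calibration('wrist')
ax=np.array([.529,.087])
print("axis top",proj(cal,[*ax,.118]),"tip",proj(cal,[*(ax+.062*np.array([np.cos(2.199),np.sin(2.199)])),.118]))
plan((.4825,.105,.12),216,4)
E
```

```text
[-179.87   -0.44 -143.4 ] [0.48776971 0.09479875 0.18646436] [-0.53678068 -0.19295076  0.58782329]
axis top [233.00040795 255.47385097] tip [315.52098199 256.14509863]
[0, 0, np.float64(0.002), np.float64(-0.05), np.float64(0.25), np.float64(1.67), 0]
[0, 0, np.float64(0.002), np.float64(-0.05), np.float64(0.25), np.float64(1.67), 0]
[0, 0, np.float64(0.002), np.float64(-0.05), np.float64(0.25), np.float64(1.67), 0]
[0, 0, np.float64(0.002), np.float64(-0.05), np.float64(0.25), np.float64(1.67), 0]
```

View pics/w1.png

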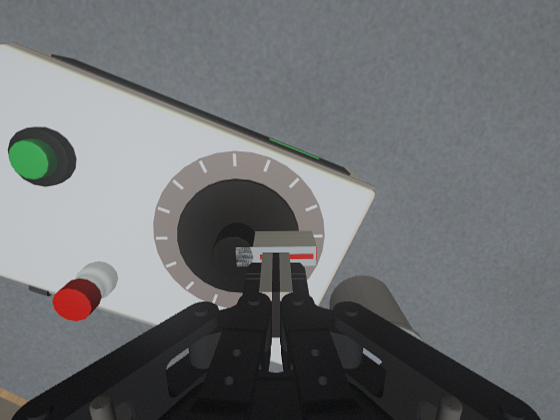

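The wrist view confirms the pointer: its red line ends at about (315,256) and the hub is at (237,250), which matches the projected axis and tip. I'll descend beside the bar.

>>> servo_tool(moves=[[[0, 0, 0, -0.05, 0.25, 1.7, 0], [0, 0, 0, -0.05, 0.25, 1.7, 0], [0, 0, 0, -0.05, 0.25, 1.7, 0], [0, 0, 0, -0.05, 0.25, 1.7, 0], [0, 0, 0, 0, 0, 0, 0]]])

```text
time: 2.2
ee_pos: [0.481, 0.1071, 0.1174]
tcp_rot: [-179.9, -0.3, -143.9]
wrist_force: [-0.5, 0.3, 0.3]
opening: 0.0003
```

```bash
python3 - <<'E'
from h import *
o=bot.get_obs();print(o['tcp_rot'].round(2),o['ee_pos'],o['wrist_force'])
im=imaging.camera('wrist');cv2.imwrite('pics/w2.png',im)
plan((.4825,.105,.098),216,3)
E
```

```text
[-179.93   -0.35 -143.87] [0.48096174 0.10706606 0.11741566] [-0.46945821  0.33817247  0.29281763]
[0, 0, np.float64(0.001), np.float64(0.01), np.float64(-0.08), np.float64(0.7), 0]
[0, 0, np.float64(0.001), np.float64(0.01), np.float64(-0.08), np.float64(0.7), 0]
[0, 0, np.float64(0.001), np.float64(0.01), np.float64(-0.08), np.float64(0.7), 0]
```

View pics/w2.png

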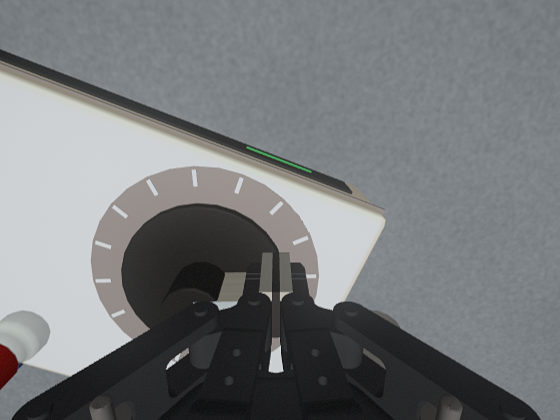

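>>> servo_tool(moves=[[[0, 0, 0, 0, -0.1, 0.7, 0], [0, 0, 0, 0, -0.1, 0.7, 0], [0, 0, 0, 0, -0.05, 0.6, 0], [0, 0, 0, 0, 0, 0, 0]]])

```text
time: 2.58
ee_pos: [0.484, 0.1061, 0.1011]
tcp_rot: [-179.8, -0.0, -143.8]
wrist_force: [-0.5, -0.8, -0.4]
opening: -0.0001
```

```bash
cat >> h.py <<'E'
AX=np.array([.5293,.0868])
def push(phis,r=.042,off=.019,z=.097):
    from scipy.spatial.transform import Rotation as R
    o=bot.get_obs();p=o['ee_pos'].copy();y=o['tcp_rot'][2]
    for f in phis:
        a=np.radians(f);t=np.array([*(AX+r*np.array([np.cos(a),np.sin(a)])+off*np.array([-np.sin(a),np.cos(a)])),z])
        dy=(f+90-y+180)%360-180
        s=R.from_euler('xyz',[180,0,y],degrees=True).inv().apply(t-p)*100
        print(f,round(float(-np.radians(dy)),3),s.round(2));p=t;y=f+90
E
python3 - <<'E'
from h import *
o=bot.get_obs();print(o['tcp_rot'].round(2),o['ee_pos'],o['wrist_force'])
push(np.arange(126,35,-2))
E
```

```text
[-1.7981e+02 -4.0000e-02 -1.4383e+02] [0.48399202 0.10610764 0.1010905 ] [-0.47338092 -0.80826023 -0.37193917]
126 0.003 [-0.63 -0.03  0.41]
124 0.035 [-0.15  0.06  0.  ]
122 0.035 [-0.15  0.06  0.  ]
120 0.035 [-0.15  0.06  0.  ]
118 0.035 [-0.15  0.06  0.  ]
116 0.035 [-0.15  0.06  0.  ]
114 0.035 [-0.15  0.06  0.  ]
112 0.035 [-0.15  0.06  0.  ]
110 0.035 [-0.15  0.06  0.  ]
108 0.035 [-0.15  0.06  0.  ]
106 0.035 [-0.15  0.06  0.  ]
104 0.035 [-0.15  0.06  0.  ]
102 0.035 [-0.15  0.06  0.  ]
100 0.035 [-0.15  0.06  0.  ]
98 0.035 [-0.15  0.06  0.  ]
96 0.035 [-0.15  0.06  0.  ]
94 0.035 [-0.15  0.06  0.  ]
92 0.035 [-0.15  0.06  0.  ]
90 0.035 [-0.15  0.06  0.  ]
88 0.035 [-0.15  0.06  0.  ]
86 0.035 [-0.15  0.06  0.  ]
84 0.035 [-0.15  0.06  0.  ]
82 0.035 [-0.15  0.06  0.  ]
80 0.035 [-0.15  0.06  0.  ]
78 0.035 [-0.15  0.06  0.  ]
76 0.035 [-0.15  0.06  0.  ]
74 0.035 [-0.15  0.06  0.  ]
72 0.035 [-0.15  0.06  0.  ]
70 0.035 [-0.15  0.06  0.  ]
68 0.035 [-0.15  0.06  0.  ]
66 0.035 [-0.15  0.06  0.  ]
64 0.035 [-0.15  0.06  0.  ]
62 0.035 [-0.15  0.06  0.  ]
60 0.035 [-0.15  0.06  0.  ]
58 0.035 [-0.15  0.06  0.  ]
56 0.035 [-0.15  0.06  0.  ]
54 0.035 [-0.15  0.06  0.  ]
52 0.035 [-0.15  0.06  0.  ]
50 0.035 [-0.15  0.06  0.  ]
48 0.035 [-0.15  0.06  0.  ]
46 0.035 [-0.15  0.06  0.  ]
44 0.035 [-0.15  0.06  0.  ]
42 0.035 [-0.15  0.06  0.  ]
40 0.035 [-0.15  0.06  0.  ]
38 0.035 [-0.15  0.06  0.  ]
36 0.035 [-0.15  0.06  0.  ]
```

>>> servo_tool(moves=[[[0, 0, 0, -0.3, 0, 0.2, 0], [0, 0, 0, -0.3, 0, 0.2, 0], [0, 0, 0.035, -0.15, 0.06, 0, 0], [0, 0, 0.035, -0.15, 0.06, 0, 0], [0, 0, 0.035, -0.15, 0.06, 0, 0], [0, 0, 0.035, -0.15, 0.06, 0, 0]]])

```text
time: 3.08
ee_pos: [0.4929, 0.115, 0.0975]
tcp_rot: [-179.8, -0.1, -152.2]
wrist_force: [-1.3, 0.7, 0.5]
opening: 0.0001
```

```bash
cat >> h.py <<'E'
def where():
    o=bot.get_obs();v=o['ee_pos'][:2]-AX
    # phi such that tcp = AX+R(phi)[r,.019]
    r=np.sqrt(v@v-.019**2);phi=np.degrees(np.arctan2(v[1],v[0])-np.arctan2(.019,r))
    print("phi",phi.round(1),"r",r.round(4),"yaw-90",(o['tcp_rot'][2]-90).round(1)%360,"z",o['ee_pos'][2].round(4),"F",o['wrist_force'].round(1),"t",o['time'])
def pointer(tag):
    im=imaging.camera("top");cal=imaging.calibration("top");cv2.imwrite(f"pics/{tag}.png",im)
    H,S,V=cv2.split(cv2.cvtColor(im,cv2.COLOR_BGR2HSV));yy,xx=np.indices(V.shape)
    r=((H<8)|(H>172))&(S>90)&(np.hypot(yy-232,xx-250)<45)
    ys,xs=np.nonzero(r)
    if len(xs)<6: print("red hidden",len(xs));return
    P=np.array([ray(cal,(x,y),.118)[:2] for x,y in zip(xs,ys)]);d=P.mean(0)-AX
    print("pointer ang from axis",np.degrees(np.arctan2(d[1],d[0])).round(1),"n",len(xs))
E
python3 - <<'E'
from h import *
where(); pointer("t1"); push([112,110])
im=cv2.imread("pics/t1.png");cv2.imwrite("pics/t1b.png",cv2.resize(im[150:290,185:375],None,fx=4,fy=4,interpolation=cv2.INTER_CUBIC))
E
```

```text
phi 117.9 r 0.0419 yaw-90 117.80000000000001 z 0.0975 F [-1.3  0.7  0.5] t 3.0833
red hidden 0
112 0.099 [-0.41  0.17  0.05]
110 0.035 [-0.15  0.06  0.  ]
```

View pics/t1b.png

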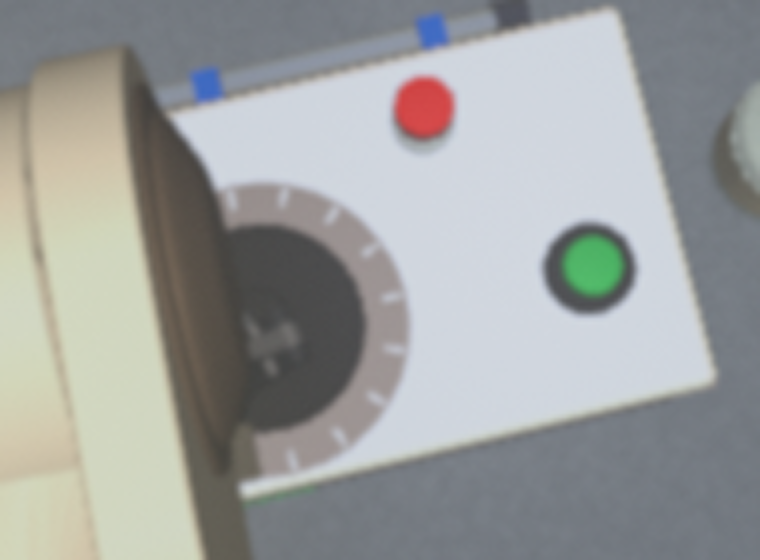

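The arm hides the pointer in the top view, so I'll check with the wrist and scene cameras while continuing the push.

>>> servo_tool(moves=[[[0, 0, 0.035, -0.15, 0.06, 0, 0], [0, 0, 0.035, -0.15, 0.06, 0, 0], [0, 0, 0.035, -0.15, 0.06, 0, 0]]])

```text
time: 3.38
ee_pos: [0.497, 0.1191, 0.0977]
tcp_rot: [-179.8, -0.1, -158.4]
wrist_force: [-0.2, -0.0, -0.3]
opening: 0.0001
```

```bash
python3 - <<'E'
from h import *
where()
im=imaging.camera("scene");cv2.imwrite("pics/s2.png",cv2.resize(im[150:300,180:390],(800,571),interpolation=cv2.INTER_CUBIC))
cv2.imwrite('pics/w3.png',imaging.camera('wrist'))
E
```

```text
phi 110.4 r 0.0415 yaw-90 111.6 z 0.0977 F [-0.2 -0.  -0.3] t 3.3833
```

View pics/s2.png

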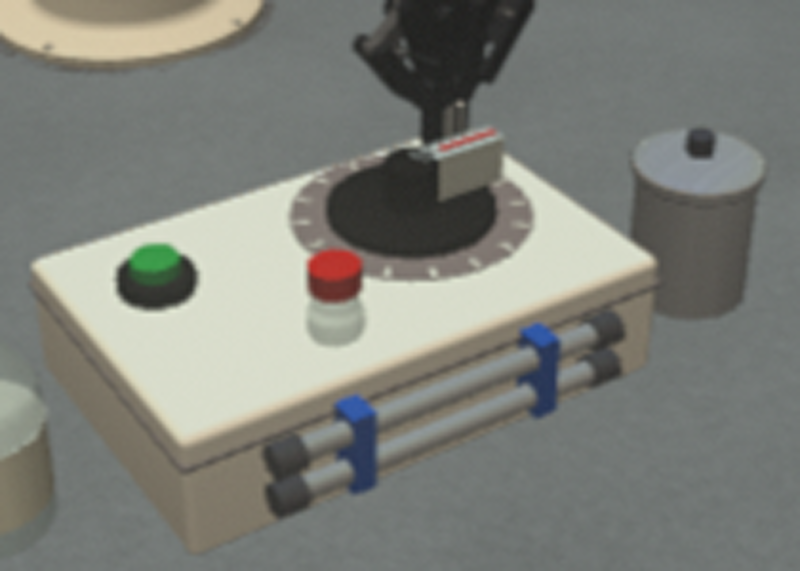

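View pics/w3.png

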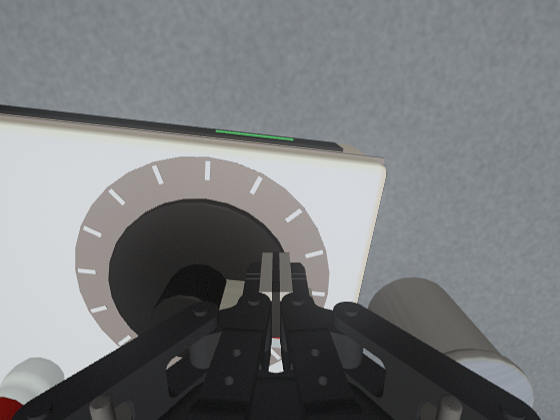

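The scene camera sees the red line clearly, so I'll measure the pointer angle from it.

```bash
cat >> h.py <<'E'
def spointer(im=None):
    im=imaging.camera("scene") if im is None else im
    cal=imaging.calibration("scene");H,S,V=cv2.split(cv2.cvtColor(im,cv2.COLOR_BGR2HSV))
    c=proj(cal,[*AX,.118]);yy,xx=np.indices(V.shape)
    r=((H<10)|(H>168))&(S>70)&(np.hypot(yy-c[1],xx-c[0])<36)&(yy<c[1]+14)&(V>60)
    ys,xs=np.nonzero(r)
    if len(xs)<4: print("red hidden");return
    P=np.array([ray(cal,(x,y),.118)[:2] for x,y in zip(xs,ys)]);d=np.average(P,axis=0,weights=S[r].astype(float))-AX
    print("scene pointer ang",np.degrees(np.arctan2(d[1],d[0])).round(1),"r",np.hypot(*d).round(4),"n",len(xs),"px",xs.mean().round(1),ys.mean().round(1))
E
python3 - <<'E'
from h import *
spointer(cv2.imread("pics/scene0.png")); spointer(); where()
E
```

```text
scene pointer ang 124.0 r 0.0415 n 17 px 297.5 183.8
scene pointer ang 102.1 r 0.0417 n 21 px 302.1 186.4
phi 110.5 r 0.0416 yaw-90 111.69999999999999 z 0.0977 F [-0.7 -0.3 -0.9] t 3.5333
```

That is exactly one click, 124.0° to 102.1°. On to the second.

>>> servo_tool(moves=[[[0, 0, 0.038, -0.15, 0.05, 0, 0], [0, 0, 0.038, -0.15, 0.05, 0, 0], [0, 0, 0.036, -0.15, 0.05, 0, 0], [0, 0, 0.036, -0.15, 0.05, 0, 0], [0, 0, 0.036, -0.15, 0.05, 0, 0], [0, 0, 0.035, -0.15, 0.05, 0, 0], [0, 0, 0.035, -0.15, 0.05, 0, 0], [0, 0, 0.035, -0.15, 0.05, 0, 0], [0, 0, 0.035, -0.15, 0.05, 0, 0], [0, 0, 0.035, -0.15, 0.05, 0, 0]]])

```text
time: 4.37
ee_pos: [0.5085, 0.1274, 0.0979]
tcp_rot: [-179.9, -0.3, -178.7]
wrist_force: [-0.1, 0.8, -0.8]
opening: -0.0001
```

```bash
python3 - <<'E'
from h import *
where();spointer();push([88,86])
E
```

```text
phi 92.5 r 0.0415 yaw-90 91.30000000000001 z 0.0979 F [-0.1  0.8 -0.8] t 4.3667
scene pointer ang 91.5 r 0.0422 n 22 px 304.0 187.8
88 0.056 [-0.3   0.19  0.09]
86 0.035 [-0.15  0.06  0.  ]
```

>>> servo_tool(moves=[[[0, 0, 0.03, -0.15, 0.08, 0, 0], [0, 0, 0.03, -0.15, 0.08, 0, 0], [0, 0, 0.03, -0.15, 0.08, 0, 0], [0, 0, 0, 0, 0, 0, 0]]])

```text
time: 4.75
ee_pos: [0.5137, 0.1297, 0.098]
tcp_rot: [-179.8, -0.2, 176.3]
wrist_force: [-0.3, -0.4, -0.1]
opening: 0.0002
```

```bash
python3 - <<'E'
from h import *
where();spointer();push([70,66,64])
E
```

```text
phi 85.3 r 0.0415 yaw-90 86.3 z 0.098 F [-0.3 -0.4 -0.1] t 4.75
scene pointer ang 80.2 r 0.0424 n 21 px 305.1 189.5
70 0.286 [-1.2   0.39  0.1 ]
66 0.07 [-0.3   0.12  0.  ]
64 0.035 [-0.15  0.06  0.  ]
```

Second click done (80°). The third crest is at about 69.75°, so I'll push to about 64°.

>>> servo_tool(moves=[[[0, 0, 0.038, -0.15, 0.06, 0, 0], [0, 0, 0.036, -0.15, 0.06, 0, 0], [0, 0, 0.036, -0.15, 0.06, 0, 0], [0, 0, 0.036, -0.15, 0.06, 0, 0], [0, 0, 0.036, -0.15, 0.06, 0, 0], [0, 0, 0.036, -0.15, 0.06, 0, 0], [0, 0, 0.036, -0.15, 0.06, 0, 0], [0, 0, 0.036, -0.15, 0.06, 0, 0], [0, 0, 0.036, -0.15, 0.06, 0, 0], [0, 0, 0.036, -0.15, 0.06, 0, 0], [0, 0, 0, 0, 0, 0, 0]]])

```text
time: 5.72
ee_pos: [0.5266, 0.1328, 0.0982]
tcp_rot: [-179.8, -0.5, 156.3]
wrist_force: [0.3, 0.5, -0.7]
opening: -0.0002
```

```bash
python3 - <<'E'
from h import *
where();spointer();push([64,62])
E
```

```text
phi 69.0 r 0.042 yaw-90 66.3 z 0.0982 F [ 0.3  0.5 -0.7] t 5.7167
scene pointer ang 65.5 r 0.0446 n 21 px 305.7 191.9
64 0.042 [-0.38  0.18  0.12]
62 0.035 [-0.15  0.06  0.  ]
```

>>> servo_tool(moves=[[[0, 0, 0.02, -0.15, 0.07, 0, 0], [0, 0, 0.02, -0.15, 0.07, 0, 0], [0, 0, 0, 0, 0, 0, 0]]])

```text
time: 6.02
ee_pos: [0.5299, 0.1326, 0.0983]
tcp_rot: [-179.8, -0.5, 154.2]
wrist_force: [0.1, 0.5, -0.0]
opening: -0.0
```

```bash
python3 - <<'E'
from h import *
where();spointer();push([64,62])
im=imaging.camera("scene");cv2.imwrite("pics/s3.png",cv2.resize(im[150:300,180:390],(800,571),interpolation=cv2.INTER_CUBIC))
E
```

```text
phi 64.7 r 0.0417 yaw-90 64.2 z 0.0983 F [ 0.1  0.5 -0. ] t 6.0167
scene pointer ang 55.6 r 0.0457 n 30 px 306.7 193.9
64 0.004 [-0.07  0.06  0.12]
62 0.035 [-0.15  0.06  0.  ]
```

View pics/s3.png

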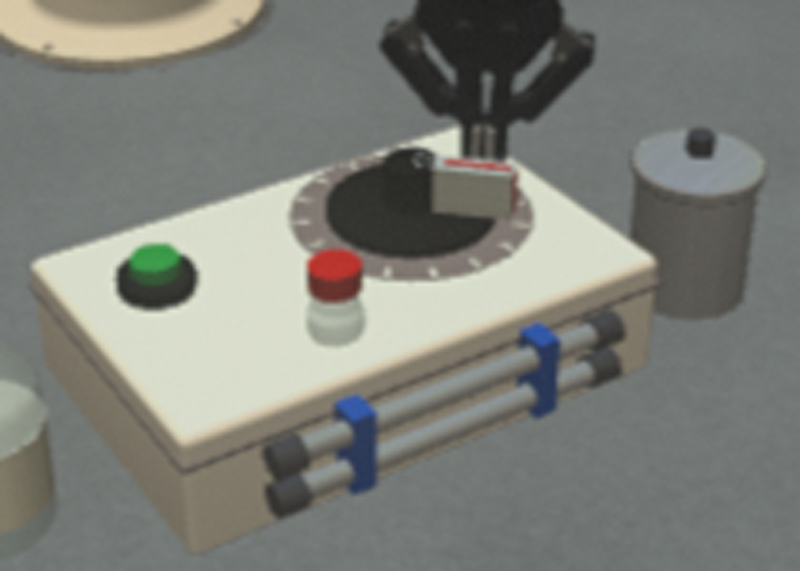

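Third click done. The red painted on the bar's end face biases the measured angle slightly low. For the last crest (about 47°) I'll use small steps.

>>> servo_tool(moves=[[[0, 0, 0.036, -0.15, 0.06, 0, 0], [0, 0, 0.036, -0.15, 0.06, 0, 0], [0, 0, 0.036, -0.15, 0.06, 0, 0], [0, 0, 0.036, -0.15, 0.06, 0, 0], [0, 0, 0.036, -0.15, 0.06, 0, 0], [0, 0, 0.036, -0.15, 0.06, 0, 0], [0, 0, 0.036, -0.15, 0.06, 0, 0], [0, 0, 0.036, -0.15, 0.06, 0, 0], [0, 0, 0.036, -0.15, 0.06, 0, 0], [0, 0, 0, 0, 0, 0, 0]]])

```text
time: 6.95
ee_pos: [0.5422, 0.1314, 0.0983]
tcp_rot: [-179.6, -0.7, 135.2]
wrist_force: [-0.4, 0.8, 0.8]
opening: -0.0
```

```bash
python3 - <<'E'
from h import *
where();spointer();push([44,42])
E
```

```text
phi 49.7 r 0.0424 yaw-90 45.2 z 0.0983 F [-0.4  0.8  0.8] t 6.95
scene pointer ang 42.2 r 0.0537 n 36 px 307.9 196.9
44 0.024 [-0.42  0.17  0.13]
42 0.035 [-0.15  0.06  0.  ]
```

>>> servo_tool(moves=[[[0, 0, 0, -0.15, 0.06, 0, 0], [0, 0, 0, -0.15, 0.06, 0, 0], [0, 0, 0, 0, 0, 0, 0]]])

```text
time: 7.25
ee_pos: [0.5451, 0.1299, 0.0982]
tcp_rot: [-179.6, -0.7, 135.6]
wrist_force: [1.2, -0.3, -0.2]
opening: -0.0001
```

```bash
python3 - <<'E'
from h import *
where();spointer();push([44,42])
im=imaging.camera("scene");cv2.imwrite("pics/s4.png",cv2.resize(im[150:300,180:390],(800,571),interpolation=cv2.INTER_CUBIC))
E
```

```text
phi 45.4 r 0.0418 yaw-90 45.6 z 0.0982 F [ 1.2 -0.3 -0.2] t 7.25
scene pointer ang 33.0 r 0.054 n 37 px 305.8 198.4
44 0.027 [-0.12  0.07  0.12]
42 0.035 [-0.15  0.06  0.  ]
```

View pics/s4.png

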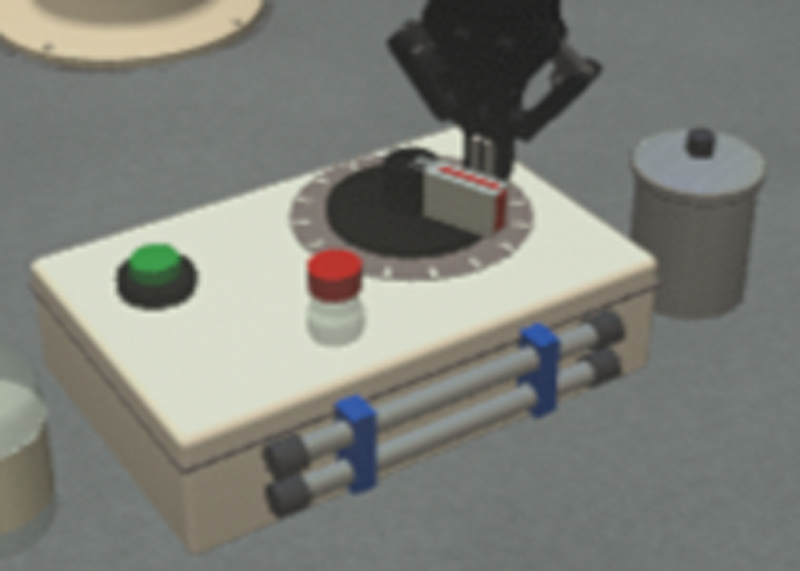

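The bar has sprung on to the fourth click. I'll back off, rise and check it from above.

>>> servo_tool(moves=[[[0, 0, 0, 0.7, 0, 0, 0], [0, 0, 0, 0.7, 0, 0, 0], [0, 0, 0, 0.3, 0, -1.5, 0], [0, 0, 0, 0, 0, -2.5, 0], [0, 0, 0, 0, 0, -3, 0], [0, 0, 0, 0, 0, -3, 0], [0, 0, 0, 0, 0, 0, 0]]])

```text
time: 7.93
ee_pos: [0.529, 0.144, 0.1999]
tcp_rot: [-179.3, -0.9, 135.6]
wrist_force: [1.5, 0.4, 0.8]
opening: -0.0001
```

```bash
python3 - <<'E'
from h import *
where();pointer("t3")
im=cv2.imread("pics/t3.png");cv2.imwrite("pics/t3b.png",cv2.resize(im[150:290,185:375],None,fx=4,fy=4,interpolation=cv2.INTER_CUBIC))
cal=imaging.calibration("top"); 
# button centre at candidate heights, top and scene
sc=cv2.imread("pics/scene0.png");cs=imaging.calibration("scene");H,S,V=cv2.split(cv2.cvtColor(sc,cv2.COLOR_BGR2HSV))
g=(H>50)&(H<75)&(S>120);yy,xx=np.indices(V.shape);g&=(np.hypot(xx-221,yy-220)<20);print(comps(g,5))
for z in(.09,.095,.1,.105): print(z,ray(cal,(332.8,216.),z),[ray(cs,c,z) for a,c,s in comps(g,5)])
plan((.5635,-.0762,.18),135.6,6)
E
```

```text
phi 70.9 r 0.054 yaw-90 45.6 z 0.1999 F [1.5 0.4 0.8] t 7.9333
pointer ang from axis 36.7 n 32
[(np.int32(71), array([220. , 217.9]), array([214, 215,  13,   7], dtype=int32))]
0.09 [ 0.56426081 -0.07652387  0.09      ] [array([ 0.55110108, -0.07194827,  0.09      ])]
0.095 [ 0.56363306 -0.07591917  0.095     ] [array([ 0.5588346 , -0.07303708,  0.095     ])]
0.1 [ 0.56300531 -0.07531447  0.1       ] [array([ 0.56656812, -0.07412589,  0.1       ])]
0.105 [ 0.56237757 -0.07470976  0.105     ] [array([ 0.57430164, -0.0752147 ,  0.105     ])]
[0, 0, np.float64(0.0), np.float64(-2.98), np.float64(-2.22), np.float64(0.29), 0]
[0, 0, np.float64(0.0), np.float64(-2.98), np.float64(-2.22), np.float64(0.29), 0]
[0, 0, np.float64(0.0), np.float64(-2.98), np.float64(-2.22), np.float64(0.29), 0]
[0, 0, np.float64(0.0), np.float64(-2.98), np.float64(-2.22), np.float64(0.29), 0]
[0, 0, np.float64(0.0), np.float64(-2.98), np.float64(-2.22), np.float64(0.29), 0]
[0, 0, np.float64(0.0), np.float64(-2.98), np.float64(-2.22), np.float64(0.29), 0]
```

View pics/t3b.png

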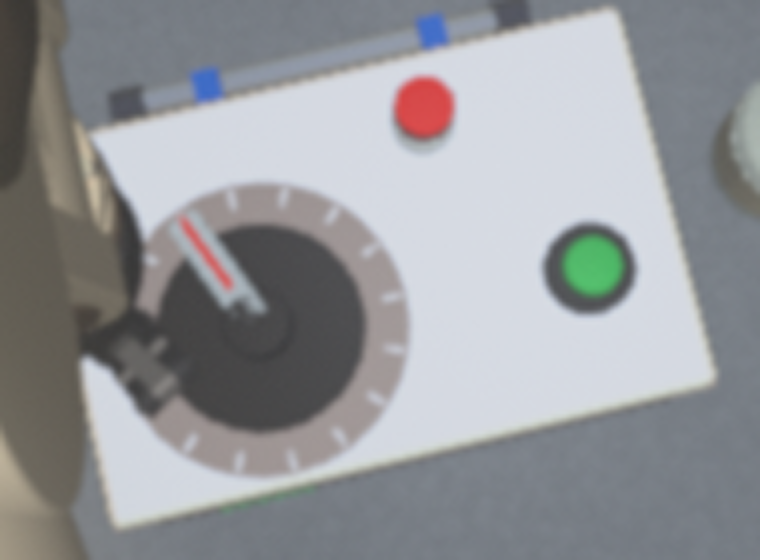

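The dial is at 36.7° (start about 126°), so four clicks are confirmed. The button centre is at about (0.563, −0.0755), with its top near z = 0.099 m where both views agree. Moving above it.

>>> servo_tool(moves=[[[0, 0, 0, -3, -2.2, 0.2, 0], [0, 0, 0, -3, -2.2, 0.2, 0], [0, 0, 0, -3, -2.2, 0.2, 0], [0, 0, 0, -3, -2.2, 0.2, 0], [0, 0, 0, -3, -2.2, 0.3, 0], [0, 0, 0, -3, -2.2, 0.3, 0], [0, 0, 0, 0, 0, 0, 0]]])

```text
time: 8.57
ee_pos: [0.564, -0.0791, 0.1766]
tcp_rot: [-179.2, -1.1, 136.3]
wrist_force: [-0.1, 0.3, 1.0]
opening: 0.0
```

```bash
python3 - <<'E'
from h import *
where();print(bot.get_obs()['ee_pos'],bot.get_obs()['tcp_rot']);plan((.563,-.0755,.11),135.6,6)
E
```

```text
phi -84.6 r 0.1684 yaw-90 46.3 z 0.1766 F [-0.1  0.3  1. ] t 8.5667
[ 0.56403497 -0.07906823  0.1766473 ] [-179.18334227   -1.10736994  136.26701344]
[0, 0, np.float64(0.002), np.float64(0.05), np.float64(0.03), np.float64(1.11), 0]
[0, 0, np.float64(0.002), np.float64(0.05), np.float64(0.03), np.float64(1.11), 0]
[0, 0, np.float64(0.002), np.float64(0.05), np.float64(0.03), np.float64(1.11), 0]
[0, 0, np.float64(0.002), np.float64(0.05), np.float64(0.03), np.float64(1.11), 0]
[0, 0, np.float64(0.002), np.float64(0.05), np.float64(0.03), np.float64(1.11), 0]
[0, 0, np.float64(0.002), np.float64(0.05), np.float64(0.03), np.float64(1.11), 0]
```

>>> servo_tool(moves=[[[0, 0, 0, 0.05, 0.02, 1.1, 0], [0, 0, 0, 0.05, 0.02, 1.1, 0], [0, 0, 0, 0.05, 0.02, 1.1, 0], [0, 0, 0, 0.05, 0.02, 1.1, 0], [0, 0, 0, 0.05, 0.02, 1.1, 0], [0, 0, 0, 0.05, 0.02, 1.0, 0], [0, 0, 0, 0, 0, 0, 0]]])

```text
time: 9.15
ee_pos: [0.558, -0.0747, 0.102]
tcp_rot: [-179.0, -1.4, 136.2]
wrist_force: [0.5, 0.3, 1.9]
opening: 0.0
```

```bash
python3 - <<'E'
from h import *
o=bot.get_obs();print(o['ee_pos'],o['tcp_rot'],o['wrist_force'])
im=imaging.camera("scene");cv2.imwrite("pics/s5.png",cv2.resize(im[130:280,150:360],(800,571),interpolation=cv2.INTER_CUBIC))
plan((.563,-.0755,.1),135.6,3)
E
```

```text
[ 0.55803472 -0.0747394   0.1020137 ] [-179.01063554   -1.38582562  136.15164925] [0.45696706 0.27443919 1.86041593]
[0, 0, np.float64(0.003), np.float64(-0.13), np.float64(0.09), np.float64(0.1), 0]
[0, 0, np.float64(0.003), np.float64(-0.13), np.float64(0.09), np.float64(0.1), 0]
[0, 0, np.float64(0.003), np.float64(-0.13), np.float64(0.09), np.float64(0.1), 0]
```

View pics/s5.png

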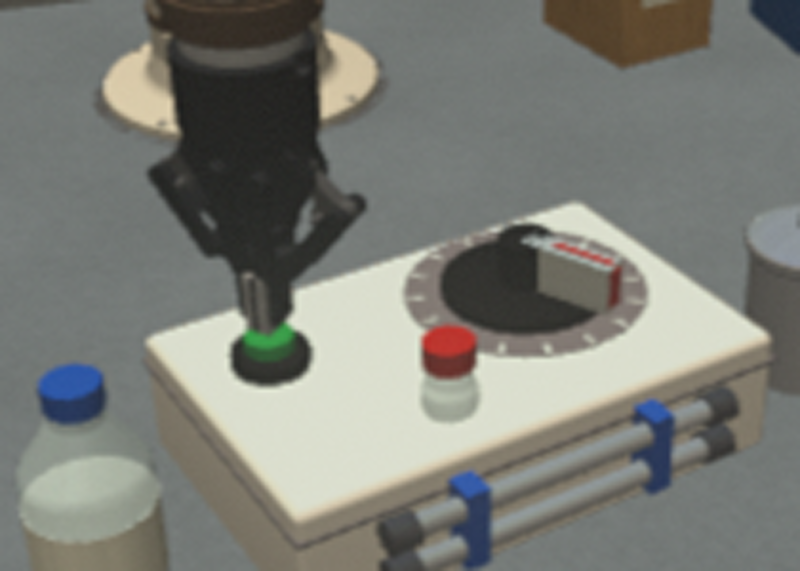

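I'm about 5 mm short in x and nearly touching. I'll lift slightly, centre, then press slowly.

>>> servo_tool(moves=[[[0, 0, 0, -0.2, 0.12, -0.5, 0], [0, 0, 0, -0.2, 0.12, 0, 0], [0, 0, 0, 0, 0, 0, 0], [0, 0, 0, -0.02, 0.02, 0.3, 0], [0, 0, 0, -0.02, 0.02, 0.2, 0], [0, 0, 0, -0.02, 0.02, 0.2, 0]]])

```text
time: 9.7
ee_pos: [0.566, -0.0755, 0.1042]
tcp_rot: [-179.2, -1.1, 136.2]
wrist_force: [0.4, 0.1, -0.8]
opening: -0.0002
```

>>> servo_tool(moves=[[[0, 0, 0, 0, 0, 0.2, 0], [0, 0, 0, 0, 0, 0.2, 0]]])

```text
time: 9.87
ee_pos: [0.5661, -0.0756, 0.1]
tcp_rot: [-179.2, -1.1, 136.2]
wrist_force: [-0.2, 0.9, 3.9]
opening: 0.0002
```

>>> servo_tool(moves=[[[0, 0, 0, 0.02, 0, 0.2, 0], [0, 0, 0, 0.02, 0, 0.2, 0]]])

```text
time: 10.03
ee_pos: [0.5661, -0.0755, 0.0963]
tcp_rot: [-179.3, -1.0, 136.2]
wrist_force: [0.1, -0.7, 4.3]
opening: -0.0
```

>>> servo_tool(moves=[[[0, 0, 0, 0, 0, 0.2, 0], [0, 0, 0, 0, 0, 0.15, 0]]])

```text
time: 10.2
ee_pos: [0.5662, -0.0756, 0.0959]
tcp_rot: [-179.4, -0.9, 136.2]
wrist_force: [-5.3, 1.0, 15.2]
opening: -0.0
```

The travel stopped at z = 0.0959 m with 15 N, so the button is bottomed. A brief hold, then release and retreat.

>>> servo_tool(moves=[[[0, 0, 0, 0, 0, 0.15, 0], [0, 0, 0, 0, 0, 0.15, 0]]])

```text
time: 10.37
ee_pos: [0.5662, -0.0755, 0.0959]
tcp_rot: [-179.5, -0.8, 136.2]
wrist_force: [-3.7, 1.1, 11.2]
opening: -0.0
```

>>> servo_tool(moves=[[[0, 0, 0, 0, 0, -0.5, 0], [0, 0, 0, 0, 0, -1, 0], [0, 0, 0, 0, 0, -3, 0], [0, 0, 0, 0, 0, -3, 0], [0, 0, 0, 0, 0, -3, 0], [0, 0, 0, 2, 2, 0, 0], [0, 0, 0, 2.8, -2.8, -0.5, 0], [0, 0, 0, 2.8, -2.8, -0.5, 0], [0, 0, 0, 2.8, -2.8, 0, 0], [0, 0, 0, 2.8, -2.8, 0, 0], [0, 0, 0, 0, 0, 0, 0]]])

```text
time: 11.28
ee_pos: [0.4024, -0.0488, 0.217]
tcp_rot: [-179.1, -1.3, 136.2]
wrist_force: [0.3, -0.2, 1.0]
opening: -0.0001
```

```bash
python3 - <<'E'
from h import *
o=bot.get_obs();print(o['ee_pos'],o['wrist_force'],o['time']);pointer("t6");spointer()
im=imaging.camera("scene");cv2.imwrite("pics/s6.png",im)
for n,f in(("top","t6"),("scene","s6")):
  for k in(f"pics/{n}0.png",f"pics/{f}.png"):
    I=cv2.imread(k);H,S,V=cv2.split(cv2.cvtColor(I,cv2.COLOR_BGR2HSV))
    for nm,m in(("g",(H>50)&(H<75)&(S>120)),("r",((H<8)|(H>172))&(S>110)),("b",(H>105)&(H<125)&(S>150)&(V>80))):
      print(k,nm,[(int(a),c.tolist()) for a,c,s in comps(m,40) if 130<c[0]<420 and 140<c[1]<300])
E
```

```text
[ 0.40239612 -0.04880315  0.21699072] [ 0.31986783 -0.18181995  0.96098236] 11.2833
pointer ang from axis 36.8 n 31
scene pointer ang 33.5 r 0.0539 n 38 px 305.9 198.4
pics/top0.png g [(151, [332.8, 216.0])]
pics/top0.png r [(163, [290.5, 176.5])]
pics/top0.png b [(188, [394.0, 176.3])]
pics/t6.png g [(150, [332.8, 215.9])]
pics/t6.png r [(163, [290.5, 176.5])]
pics/t6.png b [(188, [394.0, 176.3])]
pics/scene0.png g [(71, [220.0, 217.9])]
pics/scene0.png r [(155, [267.4, 221.5])]
pics/scene0.png b [(121, [168.1, 230.3])]
pics/s6.png g [(70, [220.0, 217.9])]
pics/s6.png r [(155, [267.4, 221.5])]
pics/s6.png b [(119, [168.0, 230.3])]
```

View pics/t6.png

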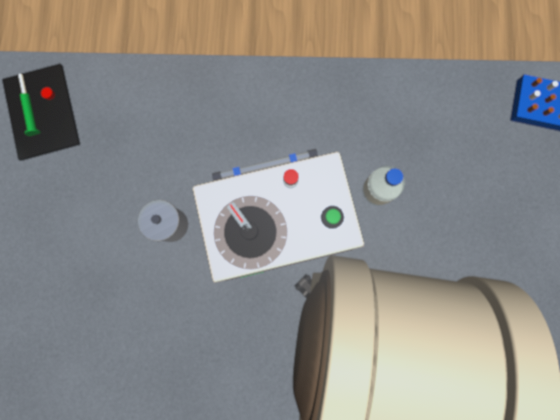

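View pics/s6.png

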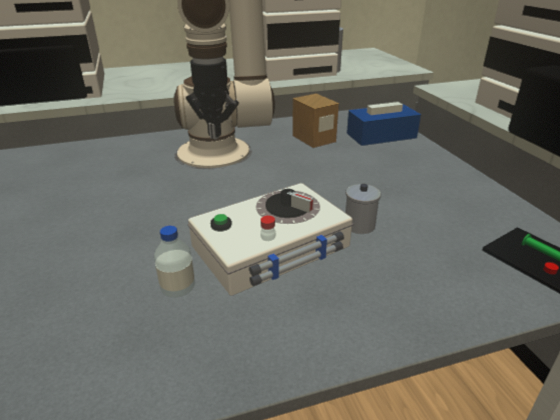

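The top view shows the pointer at 36.8°. The button, vial cap and bottle cap are at the same pixels as before, and the canister still stands at (159,220). The arm is clear, so I'm handing in.

```bash
python3 -c "
from workcell import bot
print(bot.job_done())"
```

```text
the job is handed in; nothing more can be done
None
```

I pushed the dial round clockwise by four clicks, one at a time, with the shut fingertips against one side of the pointer. I then pressed the green button until it stopped, released it and moved clear. The job was handed in at about 11.4 s; no verdict is reported.

- **Dial:** in the top camera the pointer went from about 126° to 36.8°, so it turned about 89°. It read 36.7° before the press and 36.8° after. The scene camera read about 33° at the end, because red paint on the bar's end face pulls that reading low.
- **Button:** first contact was at about z = 0.101 m. The spring read about 4 N on the way down, and it stopped hard at 0.0959 m with 11–15 N. That is roughly 5–6 mm of travel, worked out from tool height and force because the joint itself cannot be read. Its image afterwards matches the raised one.
- **Button contact before the press:** while coming down I may have touched the button lightly at about 2 N, so I lifted 5 mm and centred. The dial was already on its fourth click then.
- **Vial and bottle:** their caps moved 0.1 pixel at most between the first and last pictures.
- **Canister:** I checked it by eye only, and it stands at the same place in the top view.
- **Arm:** it finished at z = 0.217 m in front of the unit, touching nothing.

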